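# Load the blow-off box, latch its guard and start it

## Robot

A 6-joint arm with a two-finger parallel gripper is mounted at the origin on the work surface. World frame = base frame: x ahead of the robot, y to its left, z up, the work surface at z = 0. Lengths are in m, angles in degrees, forces in N, time in s.
With the tool pointing down it reaches from about 0.35 to 0.85 m from the base axis. Payload 8.1 kg.
Tool frame: the origin (TCP) lies midway between the tips of the shut fingers; the grasp point (between the pads) lies 19 mm behind it (manip.hold_point_z is the distance from the TCP to the grasp point, in m); z points along the fingers, y is the line along which they close (so a half turn about z gives the same grasp; the last joint's range is limited). The gripper opens to 93 mm and grips with 3 to 60 N. Pads are 15 mm wide; open, the fingers measure 128 mm over their backs; the gripper's body (75 mm by 188 mm) begins 65 mm behind the grasp point.
Start: joints at [-75.252, 7.471, 85.268, -0, 87.261, -4.893], TCP at [0.202, -0.565, 0.219] pointing down, gripper open.
Joint ranges: [-169.43, 169.43], [-51.17, 129.36], [1.28, 143.12], [-76.62, 256.62], [0, 156.53], [-152.29, 152.29]. Speed limits (degrees/s): [136.94, 136.94, 159.86, 180, 180, 180].

## Interface

Orientations are given as [roll, pitch, yaw] about the fixed x, y, z axes, in that order (R = Rz(yaw) Ry(pitch) Rx(roll)).
In Python, from workcell import manip, cams, order, telemetry gives the robot as it stands (manip), with the cameras (cams), the job (order) and the readings (telemetry).
- The arm moves only by the shell command python3 jog.py 'ROWS' [OPENING] [FORCE]. ROWS is a JSON list of rows, 1 to 12 of them, each of 6 numbers: dx, dy, dz in m, then a rotation vector rx, ry, rz in degrees; each row is the pose to reach, as a shift and turn from the pose commanded when the command began, along the tool's axes at that moment; what a row does not reach only later rows make up. A row lasts 1/12 s, in which the tool goes at most 0.0417 m and 7.16 degrees, less where a joint would pass 70% of its speed; a pose out of reach is approached as far as the arm can. OPENING is the finger opening in m, set as the command begins (- or left out keeps the last). The fingers move at their own pace and stop on an object; FORCE is the grip in N (left out, the last holds). Time passes only in rows, so rows that do not move let the fingers close. It prints the time, the measured TCP pose, the force, the opening and the grip force at its end.
- telemetry.read_state(): the state, without advancing time (a new reading comes with each control period).
- cams.get_image(name): name is "scene" or "top"; returns a dict with "color" (420x560x3 uint8, blue, green, red), "z_map" (420x560 float32, m along the optical axis (not along the pixel's ray), 0 where there is no reading), "fovy" (degrees; the focal length in pixels is half the picture's height over the tangent of half this angle, whatever the lens; pixels are square), "cx", "cy" (the principal point, pixels), "k1" (the pictures are not rectified: a ray, as slopes to the right and down, at radius r is drawn at 1 + k1 r^2 times it, then the intrinsics apply), "R" (3x3) and "t" (3): a world point X has camera coordinates R X + t. Camera axes: x right, y down, z forward; pixel columns grow to the right and rows downward; lengths in m; the calibration is good to about 2 mm. A picture is of the moment at which its call begins.
- order.hand_in(): hands the job in; it is judged then, once.
The state is a dict: "time": time; "qpos": joint angles; "joint_vel": joint speeds; "joint_efforts": joint torques, N m; "eef_pos": TCP position; "ee_rot": TCP orientation; "force": force on the tool from outside, world axes, zero at the start; "moment": the same for the moment, N m; "gripper_width": finger opening in m; "gripper_force": force on a finger pad.
Only numpy, scipy, OpenCV 4.12 (cv2) and the standard library are available. Lean on these libraries where they do the work, as an engineer would, in place of code of your own. Each camera call takes 0.05 s, during which the arm holds its last target. There are 200 camera calls.

## Task

Get the cut metal parts that lie on the bench blown clean: put every one of them down inside the tub of the blow-off box (slide its clear guard back as far as you need), then push the guard fully shut until its catch snaps, and then press the start button all the way down and let it go. Leave the hammer and the spray can where they are.

Things in the scene. Friction and masses are not known exactly. Their poses are not given: they have to be found in the camera images.
- machine: Chip blow-off box fixed to the bench: green and grey steel housing 320 mm deep (x), 460 mm long (y), side rails 110 mm high. Origin at bench level under it; x away from its front, y along it to its left. Right half (y -210 to -10 mm): open tub. Left half (y -10 to +225): closed deck, top 68 mm above the bench. A clear guard slides along y over both. The right end wall is 87 mm high.
- tub (a point): Centre of the tub's flat floor, 45 mm above the bench; axes as the machine's. The tub inside is 280 mm (x) by 200 mm (y). The guard's underside passes 53 mm above this floor, and nothing in the tub may stick up that far. The side rails stand 65 mm and the right end wall 42 mm above this floor.
- guard (a joint): Opening of the guard, m: 0 shut over the tub, 0.21 fully open over the deck (moves to machine +y; the tub is all clear only near 0.21). Clear plate 294 x 215 mm, top 107 mm above the bench. 1.5 N friction, stays put. In the last 16 mm a sprung catch needs an 8 to 12 N push; about 8 mm before shut it snaps over; at 0 the guard meets a firm stop and the catch holds it.
- guard_handle (a point): Top centre of the guard's handle, an upright aluminium fin in the middle of the guard: 140 mm long (machine x), 12 mm thick (machine y), rising about 40 mm above the plate, top 144 mm above the bench. Moves with the guard; at machine y = -110 mm when shut. Push it along with closed fingers, or pinch it.
- start_top (a point): Top centre of the start button, a black round push button 40 mm across in a round aluminium housing on the deck, top 90 mm above the bench, pressed downward. The open guard covers it; it is free once the guard is shut.
- start (a joint): Start button, m: 0 = up, 0.006 = fully down; it takes 5 N and springs back.
- angle: Steel angle profile, cut part, 80 mm long along its x; origin in the middle of its underside, z up as it first lies. A base 40 mm wide (y) and 8 mm thick, with an upright flange 8 mm thick along its -y edge (centre y = -16 mm), 40 mm high in all. Can be gripped by the flange. 0.3 kg.
- tee: Steel tee profile, cut part, 80 mm long along its x; origin in the middle of its underside, z up as it first lies. A base 44 mm wide (y) and 8 mm thick, with an upright web 8 mm thick along its middle, 42 mm high in all. Can be gripped by the web. 0.3 kg.
- channel: Aluminium U channel, cut part, 80 mm long along its x; origin in the middle of its underside, z up as it first lies. 40 mm wide (y), 32 mm high, walls and bottom 6 mm thick, open side up. 0.2 kg.
- tube: Square steel tube offcut, cut part, 80 mm long along its x; origin in the middle of its underside, z up as it first lies. 40 mm wide (y) and 40 mm high, walls 4 mm, open at both ends. 0.3 kg.
- bar: Steel flat bar with two drilled holes, cut part, 80 mm long along its x; origin in the middle of its underside, z up as it first lies. 30 mm wide (y), 14 mm thick. 0.24 kg.
- step: Aluminium step block, cut part, 80 mm long along its x; origin in the middle of its underside, z up as it first lies. 36 mm wide (y); 34 mm high over its -x half, 16 mm high over its +x half. 0.2 kg.
- hammer: Hammer lying on the bench beyond the cut parts; a bystander. Origin under its middle.
- spray: Spray can, 56 mm across and 120 mm high, standing on the bench beyond the machine; a bystander. Origin at the centre of its foot.

How it is judged:
By the outcome, as a careful person would: the job done as asked, in the order asked, and still so for the second after the job is handed in, with the robot touching nothing.
Of angle, tee, channel, tube, bar, step only 4 to 6 are there at a start; the rules pass over those that are not, and their reading is None.
At some moment in a run one of angle, tee, channel, tube, bar, step may be knocked a few centimetres aside while the robot is not near it.
Once in a run the grip may slacken for a moment while it holds something.
It also fails if it takes over 210 s, if anything falls off the work surface, if the arm or the gripper's body presses on something with over 40 N, if the wrist force passes 120 N, or if a joint passes its speed limit or range.

## Working session

There is one attempt and no reset: what is moved stays moved. The work goes in short steps, Python scripts to look and compute and a shell command to move; the robot and the scene stay as the last step left them, time stands still between calls to the robot, and variables do not carry over. Pictures are saved under pics/ and viewed, at most 14 in all, crops included, and the job is handed in when it is done.

```bash
ls; mkdir -p pics; cat > h.py <<'E'
import numpy as np, cv2
from workcell import manip, cams, order, telemetry
def cam(n):
    d=cams.get_image(n); d['f']=210/np.tan(np.radians(d['fovy'])/2); return d
def und(d,uv):
    uv=np.atleast_2d(np.asarray(uv,float)); p=(uv-[d['cx'],d['cy']])/d['f']; q=p.copy()
    for _ in range(20): q=p/(1+d['k1']*(q**2).sum(1,keepdims=True))
    return q
def ray(d,uv,z):
    q=und(d,uv); R=np.array(d['R']); c=-R.T@np.array(d['t'])
    v=np.c_[q,np.ones(len(q))]@R
    return c+v*((z-c[2])/v[:,2])[:,None]
def cloud(d):
    Z=d['z_map']; h,w=Z.shape; u,v=np.meshgrid(np.arange(w),np.arange(h))
    q=und(d,np.c_[u.ravel(),v.ravel()]); P=np.c_[q,np.ones(len(q))]*Z.reshape(-1,1)
    X=(P-np.array(d['t']))@np.array(d['R']); X[Z.ravel()==0]=np.nan
    return X.reshape(h,w,3)
def proj(d,X):
    c=np.atleast_2d(X)@np.array(d['R']).T+np.array(d['t']); s=c[:,:2]/c[:,2:]
    return s*(1+d['k1']*(s**2).sum(1,keepdims=True))*d['f']+[d['cx'],d['cy']]
E
python3 - <<'E'
from h import *
for n in ('scene','top'):
    d=cam(n); cv2.imwrite(f'pics/{n}0.png',d['color']); print(n,d['fovy'],d['cx'],d['cy'],d['k1'],np.round(-np.array(d['R']).T@np.array(d['t']),3),np.round(d['R'],2).tolist(),(d['z_map']>0).mean())
s=telemetry.read_state(); print(s)
E
```

```text
jog.py
pics
workcell.py
scene 46.98413905906721 279.32219282473807 215.94665740968557 -0.126585644386508 [ 1.31  -0.361  1.01 ] [[0.42, 0.91, 0.02], [0.67, -0.3, -0.68], [-0.61, 0.3, -0.74]] 0.9929549319727892
top 53.69640195049725 279.94353321242704 209.02504344937702 0.01678647792729901 [ 0.413 -0.021  1.097] [[0.03, -1.0, -0.01], [-0.98, -0.03, -0.17], [0.17, 0.01, -0.98]] 0.9961352040816327
{'time': 0.1, 'qpos': array([-7.52513027e+01,  7.50946057e+00,  8.53219096e+01, -1.73642265e-03,
        8.72610486e+01, -4.89369907e+00]), 'joint_vel': array([-0.176646  ,  0.0019225 , -0.15474077,  0.05683102, -0.05525708,
       -0.07225428]), 'joint_efforts': array([ 6.85799896e-04, -5.61340106e+01, -4.93096948e+01,  7.69622996e-02,
        2.92061619e-02, -6.97488804e-05]), 'eef_pos': array([ 0.20156526, -0.56459847,  0.21771694]), 'ee_rot': array([-1.79907770e+02, -6.15601463e-03,  1.96424758e+01]), 'force': array([-0.24620856,  1.05806688, -0.69363898]), 'moment': array([ 0.01867863,  0.04478395, -0.03320233]), 'gripper_force': 0.0, 'gripper_width': 0.09316690132489946}
```

View pics/top0.png

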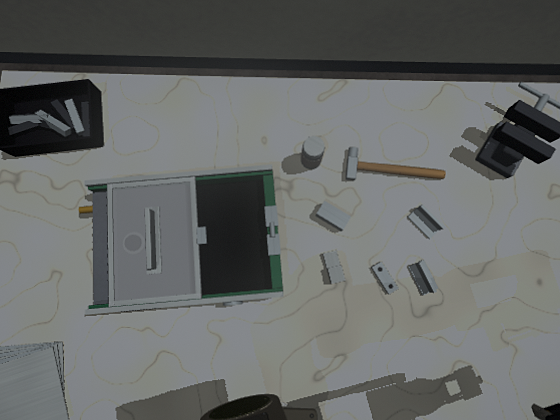

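View pics/scene0.png

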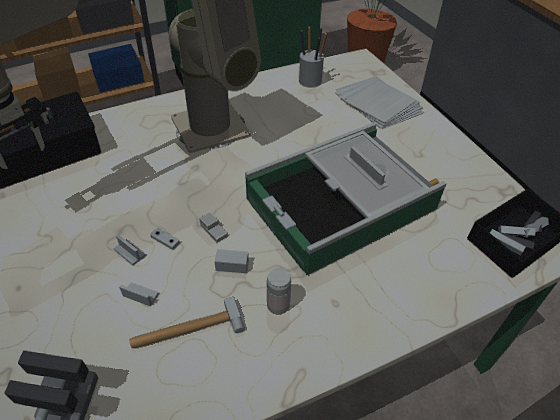

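The top view shows the machine at (85–283, 170–313) with the guard over the deck. Five parts lie at about (330,215) tube, (332,266) step, (383,277) bar, and (424,221) and (424,277), which are flanged profiles. The hammer is at (395,165) and the can at (312,152). Next I'll crop in and compute the clouds.

```bash
cat >> h.py <<'E'
def grid(X,C,x0,x1,y0,y1,s=0.001,zmin=-1):
    """topdown height map: rows = x descending (up = +x), cols = y descending"""
    return None
def parts(d,zt=0.009,box=(0.25,0.75,-0.62,-0.12)):
    X=cloud(d); m=(X[...,2]>zt)&(X[...,2]<0.06)&(X[...,0]>box[0])&(X[...,0]<box[1])&(X[...,1]>box[2])&(X[...,1]<box[3])
    n,l,st,c=cv2.connectedComponentsWithStats(m.astype(np.uint8))
    return X,[(l==i) for i in range(1,n) if st[i,4]>60]
E
python3 - <<'E'
from h import *
for n,cr in (('top',(300,190,450,300)),('scene',(100,190,260,320))):
    d=cam(n); X,ps=parts(d)
    print(n, 'bench z', np.nanmedian(X[330:360,300:400,2] if n=='top' else X[255:275,60:100,2]))
    for m in ps:
        P=X[m]; v,u=np.argwhere(m).mean(0); top=np.percentile(P[:,2],97)
        r=cv2.minAreaRect(P[:,:2].astype(np.float32)*1000)
        print('px',round(u),round(v),'n',len(P),'c',np.round(np.median(P,0),3),'ztop',round(top,4),'rect',np.round(r[0],0),np.round(r[1],0),round(r[2],1))
    a=d['color'][cr[1]:cr[3],cr[0]:cr[2]]
    cv2.imwrite(f'pics/{n}c.png',cv2.resize(cv2.convertScaleAbs(a,alpha=1.5),None,fx=4,fy=4,interpolation=cv2.INTER_CUBIC))
    # machine: high points
    m=(X[...,2]>0.1)&(X[...,2]<0.16)&(X[...,1]>-0.2)&(X[...,0]>0.3)&(X[...,0]<.8)
    if n=='top':
        for z0,z1 in ((.1025,.109),(.109,.116),(.135,.155)):
            k=(X[...,2]>z0)&(X[...,2]<z1)&(X[...,0]>0.3)&(X[...,0]<.85)&(X[...,1]>-.2)&(X[...,1]<.5); P=X[k]
            print(z0,len(P),P.min(0),P.max(0),cv2.minAreaRect(P[:,:2].astype(np.float32)*1000))
E
```

```text
top bench z 0.000923574845932354
px 389 169 n 1087 c [ 0.716 -0.29   0.025] ztop 0.0291 rect [ 710. -308.] [261.  63.] 85.8
px 500 166 n 413 c [ 0.731 -0.58   0.03 ] ztop 0.0562 rect [ 738. -579.] [91. 33.] 64.3
px 335 217 n 433 c [ 0.58  -0.148  0.04 ] ztop 0.0442 rect [ 584. -144.] [75. 42.] 60.6
px 429 219 n 313 c [ 0.583 -0.393  0.029] ztop 0.0439 rect [ 580. -387.] [80. 37.] 41.9
px 333 267 n 462 c [ 0.451 -0.145  0.029] ztop 0.0381 rect [ 454. -146.] [80. 38.] 15.5
px 426 278 n 322 c [ 0.43  -0.378  0.028] ztop 0.0449 rect [ 436. -380.] [80. 42.] 22.3
px 385 278 n 381 c [ 0.43  -0.28   0.015] ztop 0.0186 rect [ 431. -280.] [80. 31.] 32.7
0.1025 9476 [ 0.32908091 -0.10410769  0.1025021 ] [0.7513918  0.47277764 0.10899842] ((540.6837158203125, 167.47361755371094), (365.70294189453125, 583.2037353515625), 6.766709804534912)
0.109 2739 [ 0.32694081 -0.10867392  0.10900003] [0.75448349 0.47222699 0.11598439] ((542.1705322265625, 164.52407836914062), (368.5616760253906, 588.4806518554688), 6.826831340789795)
0.135 377 [0.43472991 0.28234721 0.135111  ] [0.57094701 0.30835881 0.1505055 ] ((503.0198974609375, 295.8460693359375), (137.8484649658203, 13.406100273132324), 6.714807033538818)
scene bench z 0.00025353531532691436
px 212 226 n 412 c [ 0.451 -0.148  0.021] ztop 0.0379 rect [ 454. -145.] [83. 39.] 14.7
px 164 237 n 279 c [ 0.431 -0.278  0.015] ztop 0.0182 rect [ 430. -277.] [84. 34.] 32.1
px 128 247 n 235 c [ 0.435 -0.377  0.032] ztop 0.0441 rect [ 429. -371.] [83. 36.] 36.7
px 229 260 n 544 c [ 0.588 -0.15   0.039] ztop 0.0441 rect [ 584. -144.] [77. 46.] 59.6
px 137 293 n 363 c [ 0.587 -0.389  0.026] ztop 0.0427 rect [ 577. -383.] [83. 42.] 44.2
px 188 325 n 1337 c [ 0.72  -0.3    0.023] ztop 0.0279 rect [ 713. -309.] [260.  63.] 87.3
```

View crops.

View pics/topc.png

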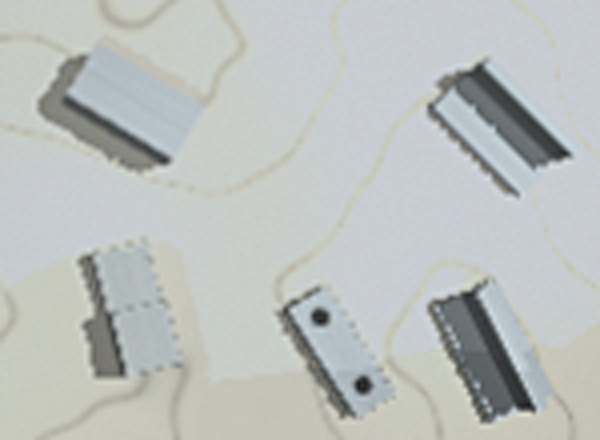

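View pics/scenec.png

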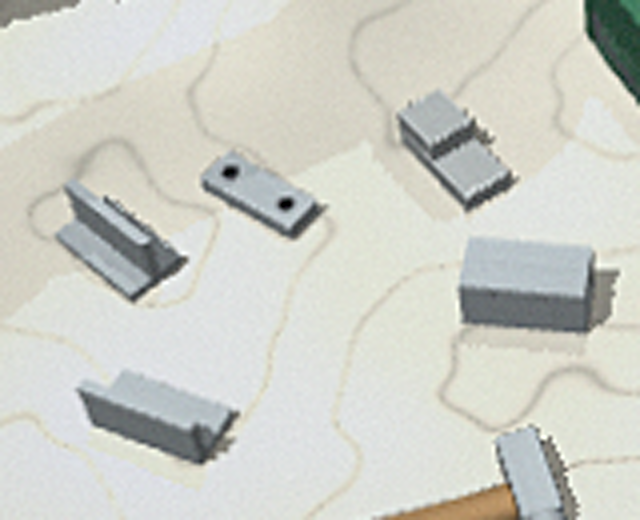

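```bash
cat > prof.py <<'E'
from h import *
import sys
# profile in across-axis: args cx cy yaw(deg of long axis)
def prof(d,cx,cy,yaw,tag):
    X=cloud(d); a=np.radians(yaw); e=np.array([np.cos(a),np.sin(a)]); f=np.array([-e[1],e[0]])
    D=X[...,:2]-[cx,cy]; s=D@e; t=D@f; k=(abs(s)<.03)&(abs(t)<.04)
    print(tag,[(int(b*4),round(float(np.median(X[...,2][k&(t>b*.004-.002)&(t<=b*.004+.002)])*1000),1)) for b in range(-8,9) if (k&(t>b*.004-.002)&(t<=b*.004+.002)).sum()>3])
if __name__=='__main__':
  for n in ('top','scene'):
    d=cam(n)
    prof(d,.580,-.387,42,n+' A'); prof(d,.434,-.379,22,n+' tee'); prof(d,.584,-.144,60,n+' tube'); prof(d,.431,-.279,32.5,n+' bar')
E
python3 prof.py
```

```text
top A [(-32, 1.1), (-16, 40.0), (-12, 39.4), (-8, 21.5), (-4, 7.8), (0, 8.1), (4, 8.2), (8, 9.4), (12, 8.8), (16, 8.9), (20, 8.2), (24, 2.5), (28, 0.6), (32, 0.1)]
top tee [(-32, 0.4), (-28, 0.2), (-24, 1.7), (-20, 8.1), (-16, 8.9), (-4, 42.0), (0, 42.5), (4, 26.4), (8, 9.5), (12, 9.0), (16, 8.8), (20, 7.9), (24, 1.9), (28, 0.0), (32, 1.2)]
top tube [(-32, 0.1), (-28, 1.0), (-20, 40.0), (-16, 40.2), (-12, 40.9), (-8, 41.2), (-4, 40.6), (0, 41.0), (4, 40.9), (8, 41.1), (12, 41.3), (16, 40.7), (20, 19.7), (24, 0.5), (28, 0.8), (32, 1.1)]
top bar [(-32, 0.5), (-28, 0.1), (-24, 0.9), (-20, 0.8), (-16, 12.9), (-12, 15.3), (-8, 14.2), (-4, 14.8), (0, 15.2), (4, 15.1), (8, 14.6), (12, 14.0), (16, 1.8), (20, 0.5), (24, 0.2), (28, 1.0), (32, 1.0)]
scene A [(-32, -0.2), (-28, 0.1), (-24, 0.2), (-20, 0.1), (-16, 11.9), (-12, 26.2), (-8, 40.2), (-4, 39.5), (12, 9.4), (16, 8.0), (20, 9.6), (24, 7.9), (28, 2.1), (32, -1.0)]
scene tee [(-32, -0.0), (-28, 0.1), (-24, -0.4), (-20, 4.8), (-16, 7.9), (-12, 7.5), (-8, 7.4), (-4, 14.6), (0, 28.3), (4, 42.3), (8, 40.8), (16, 9.7), (20, 7.9), (24, 7.2), (28, 1.9), (32, 0.3)]
scene tube [(-32, 0.5), (-28, 0.6), (-24, 0.7), (-20, 19.2), (-16, 23.6), (-12, 40.9), (-8, 39.8), (-4, 40.9), (0, 40.6), (4, 40.9), (8, 41.4), (12, 40.4), (16, 40.2), (20, 40.3)]
scene bar [(-32, 0.2), (-28, 0.8), (-24, 0.4), (-20, 0.2), (-16, 0.4), (-12, 7.9), (-8, 14.2), (-4, 14.8), (0, 15.8), (4, 14.7), (8, 15.5), (12, 15.4), (16, 14.9), (20, 11.6), (24, 1.8), (28, 0.9), (32, 0.4)]
```

Heights agree with the text in both views: angle flange 40, tee web 42, tube 40, bar 14, step 34/16. The angle's flange is on its −t side. Next is the machine frame from both cameras.

```bash
python3 - <<'E'
from h import *
a=np.radians(6.7); e=np.array([np.cos(a),np.sin(a)]); f=np.array([-e[1],e[0]])
o=np.array([.5147,.1967])
for n in ('top','scene'):
    X=cloud(cam(n)); D=X[...,:2]-o; s=D@e; t=D@f; z=X[...,2]
    def show(name,k):
        r=cv2.minAreaRect(np.c_[s[k],t[k]].astype(np.float32)*1000); p=lambda q:np.round(np.percentile(q[k]*1000,[1,50,99]),0)
        print(n,name,k.sum(),'s',p(s),'t',p(t),'z',p(z),'rect',np.round(r[0],1),np.round(r[1],1),round(r[2],1))
    b=(abs(s)<.2)&(t>-.28)&(t<.26)
    show('handle',b&(z>.13)&(z<.16)&(abs(s)<.1))
    show('floor',b&(abs(z-.045)<.006)&(t<0)&(abs(s)<.15))
    show('all>80',b&(z>.08)&(z<.118))
    show('rail+',b&(z>.106)&(z<.118)&(s>.12)&(t<-.05)); show('rail-',b&(z>.106)&(z<.118)&(s<-.12)&(t<-.05))
    show('endwall',b&(z>.08)&(z<.095)&(t<-.19)&(abs(s)<.1))
    show('plate',b&(z>.1)&(z<.112)&(abs(s)<.13)&(t>-.05))
    k=b&(z>.13)&(z<.16)&(abs(s)<.1); c=np.polyfit(s[k],t[k],1); print('handle slope deg',np.degrees(np.arctan(c[0])))
    for sg in (1,-1):
        k=b&(z>.106)&(z<.118)&(s*sg>.13)&(s*sg<.175)&(t<-.03); c=np.polyfit(t[k],s[k],1); print('rail slope',-np.degrees(np.arctan(c[0])))
E
```

```text
top handle 414 s [-69.  -2.  67.] t [ 94.  98. 106.] z [130. 144. 148.] rect [-0.3 99.9] [137.6  13.4] 0.2
top floor 7165 s [-138.   -6.  138.] t [-169.  -87.   -2.] z [42. 47. 51.] rect [ -0.5 -99. ] [198.  281.8] 90.0
top all>80 15030 s [-159.   -3.  159.] t [-196.   73.  241.] z [ 85. 106. 114.] rect [  2.6 -11.7] [353.8 561.7] 4.1
top rail+ 322 s [147. 153. 190.] t [-279. -127.  -52.] z [106. 111. 115.] rect [ 160.8 -167.4] [ 36.4 232. ] 10.2
top rail- 337 s [-160. -154. -148.] t [-197. -123.  -52.] z [107. 111. 114.] rect [-154.3 -123.9] [147.2  12. ] 89.9
top endwall 294 s [-96.  -4.  98.] t [-200. -195. -190.] z [84. 90. 95.] rect [   0.9 -195.3] [ 10.4 198.1] 89.9
top plate 9217 s [-128.   -5.  127.] t [ -8.  93. 205.] z [101. 105. 111.] rect [ 0. 91.] [259.9 235.3] 0.0
handle slope deg -0.1341169232893807
rail slope -0.23753399871698644
rail slope -0.05912438430205798
scene handle 290 s [-72.   4.  69.] t [ 91.  96. 105.] z [130. 142. 148.] rect [-2.2 98.7] [145.1  16.7] 0.4
scene floor 3531 s [-143.   -9.  104.] t [-198.  -81.   -2.] z [41. 47. 51.] rect [ -0.4 -99.4] [297.2 198.8] 0.0
scene all>80 8650 s [-160.   22.  159.] t [-198.   51.  245.] z [ 82. 104. 114.] rect [16.7 -9.3] [365.1 538.2] 0.0
scene rail+ 283 s [144. 153. 160.] t [-198. -128.  -51.] z [106. 110. 115.] rect [ 159.8 -167.1] [ 38.7 233. ] 10.2
scene rail- 192 s [-164. -154. -146.] t [-198. -126.  -51.] z [106. 109. 113.] rect [-154.1 -124.4] [ 19.2 148.8] 0.0
scene endwall 249 s [-96.   7.  97.] t [-200. -195. -190.] z [81. 89. 95.] rect [   0.7 -195.4] [198.2  10.7] 0.0
scene plate 4297 s [-127.   14.  128.] t [-17.  84. 206.] z [100. 104. 111.] rect [-0.  92.2] [239.5 260. ] 90.0
handle slope deg 0.46784359976730566
rail slope -0.010930948712655954
rail slope 0.013600580519097702
```

```bash
python3 - <<'E'
from h import *
a=np.radians(6.7); e=np.array([np.cos(a),np.sin(a)]); f=np.array([-e[1],e[0]])
o=np.array([.5147,.1967])
for n in ('top','scene'):
    X=cloud(cam(n)); D=X[...,:2]-o; s=D@e; t=D@f; z=X[...,2]
    for s0,s1 in ((.06,.12),(-.12,-.06)):
        k=(s>s0)&(s<s1)
        print(n,s0,[(i,round(float(np.median(z[k&(t>i/1e3-.002)&(t<=i/1e3+.002)])*1000))) for i in list(range(-216,-150,4))+list(range(-28,28,4))+list(range(196,256,4)) if (k&(t>i/1e3-.002)&(t<=i/1e3+.002)).sum()>2])
    k=(abs(s)>.148)&(abs(s)<.16)&(z>.1)&(z<.118)&(abs(t)<.3); print('rail t',np.percentile(t[k],[1,99]))
E
```

```text
top 0.06 [(-216, 1), (-212, 1), (-208, 1), (-204, 1), (-200, 1), (-196, 87), (-192, 88), (-188, 88), (-184, 88), (-180, 88), (-176, 88), (-172, 48), (-168, 47), (-164, 47), (-160, 46), (-156, 47), (-152, 47), (-28, 47), (-24, 46), (-20, 47), (-16, 47), (-12, 47), (-8, 48), (-4, 106), (0, 51), (4, 107), (8, 105), (12, 104), (16, 105), (20, 105), (24, 105), (196, 108), (200, 108), (204, 108), (208, 107), (224, 70), (228, 69), (232, 69), (236, 69), (240, 69), (244, 69), (248, 68), (252, 70)]
top -0.12 [(-216, 0), (-212, 1), (-208, 1), (-204, 1), (-200, 1), (-196, 87), (-192, 88), (-188, 88), (-184, 88), (-180, 88), (-176, 88), (-172, 51), (-168, 47), (-164, 47), (-160, 47), (-156, 47), (-152, 47), (-28, 47), (-24, 47), (-20, 47), (-16, 47), (-12, 47), (-8, 48), (-4, 105), (0, 104), (4, 107), (8, 105), (12, 105), (16, 105), (20, 105), (24, 105), (196, 106), (200, 108), (204, 108), (208, 106), (224, 69), (228, 69), (232, 69), (236, 69), (240, 69), (244, 69), (248, 70), (252, 69)]
rail t [-0.19278734  0.25480793]
scene 0.06 [(-216, 0), (-212, 0), (-208, 1), (-204, 2), (-200, 4), (-196, 46), (-192, 88), (-188, 89), (-184, 87), (-180, 88), (-176, 88), (-172, 87), (-152, 49), (-28, 46), (-24, 46), (-20, 47), (-16, 46), (-12, 47), (-8, 48), (-4, 103), (0, 104), (4, 105), (8, 103), (12, 103), (16, 51), (20, 102), (24, 102), (196, 106), (200, 107), (204, 108), (208, 106), (244, 71), (248, 69), (252, 69)]
scene -0.12 [(-216, 1), (-212, 1), (-208, 1), (-204, 1), (-200, 9), (-196, 45), (-192, 87), (-188, 88), (-184, 88), (-180, 88), (-176, 89), (-172, 89), (-28, 47), (-24, 47), (-20, 48), (-16, 48), (-12, 48), (-8, 102), (-4, 99), (0, 102), (4, 77), (8, 48), (12, 75), (16, 102), (20, 100), (24, 101), (196, 105), (200, 108), (204, 108), (208, 108), (244, 71), (248, 69), (252, 69)]
rail t [-0.19629037  0.25650919]
```

The right wall's inner face is at t = −174 mm, so the guard is at about 0.173 open. The machine origin is about (0.5105, 0.2325), yaw 6.7°. I'll first open the guard the last ~34 mm.

```bash
cat > go.py <<'E'
# usage: go.py x y z yaw  (or "m s t z [yaw]" in mm of the machine-aligned frame) ; prints tool-axis shift from now
import sys
from h import *
from scipy.spatial.transform import Rotation as Ro
A=np.radians(6.7); E=np.array([np.cos(A),np.sin(A)]); F=np.array([-E[1],E[0]]); O=np.array([.5147,.1967])
def go(x,y,z,yaw):
    s=telemetry.read_state(); R=Ro.from_euler('xyz',s['ee_rot'],degrees=True); G=Ro.from_euler('xyz',[180,0,yaw],degrees=True)
    d=R.inv().apply(np.array([x,y,z])-s['eef_pos'])
    print('shift',np.round(d,4),'rot',np.round((R.inv()*G).as_rotvec(degrees=True),2),'|d|',round(float(np.linalg.norm(d)),3),'rows',int(np.ceil(np.linalg.norm(d)/.0417)))
if __name__=='__main__':
    a=sys.argv[1:]
    if a[0]=='m': p=O+float(a[1])/1e3*E+float(a[2])/1e3*F; go(p[0],p[1],float(a[3]),float(a[4]) if len(a)>4 else 6.7)
    else: go(*map(float,a))
E
python3 go.py m 0 60 .2
```

```text
shift [ 0.5643 -0.6707  0.0186] rot [-0.    0.   12.94] |d| 0.877 rows 22
```

```bash
r='[0.28,-0.335,0,0,0,13]'; python3 jog.py '[[0.28,-0.335,0,0,0,13],[0.28,-0.335,0,0,0,13],[0.28,-0.335,0,0,0,13],[0.28,-0.335,0,0,0,13],[0.28,-0.335,0,0,0,13],[0.28,-0.335,0,0,0,13],[0.28,-0.335,0,0,0,13],[0.28,-0.335,0,0,0,13],[0.28,-0.335,0,0,0,13],[0.28,-0.335,0,0,0,13],[0.28,-0.335,0,0,0,13],[0.28,-0.335,0,0,0,13]]' 0; python3 go.py m 0 60 .2
```

```text
time: 1.5
eef_pos: [0.354, -0.1521, 0.219]
ee_rot: [-180.0, -0.1, 6.9]
force: [-0.1, -0.2, -0.0]
gripper_width: 0.0177
gripper_force: 0.0
shift [ 0.2016 -0.3869  0.0195] rot [-0.03 -0.1   0.2 ] |d| 0.437 rows 11
```

```bash
python3 jog.py '[[0.2,-0.386,0,0,0,0],[0.2,-0.386,0,0,0,0],[0.2,-0.386,0,0,0,0],[0.2,-0.386,0,0,0,0],[0.2,-0.386,0,0,0,0],[0.2,-0.386,0,0,0,0],[0.2,-0.386,0,0,0,0],[0.2,-0.386,0,0,0,0],[0.2,-0.386,0,0,0,0],[0.2,-0.386,0,0,0,0],[0.2,-0.386,0,0,0,0],[0.2,-0.386,0,0,0,0]]'; python3 go.py m 0 60 .123
```

```text
time: 2.5
eef_pos: [0.5076, 0.2541, 0.218]
ee_rot: [-180.0, 0.0, 6.8]
force: [0.2, -0.3, 0.4]
gripper_width: 0.0008
gripper_force: 0.0
shift [ 0.0003 -0.0021  0.095 ] rot [-0.04  0.01  0.12] |d| 0.095 rows 3
```

```bash
python3 jog.py '[[0,0,0.04,0,0,0],[0,0,0.08,0,0,0],[0,0,0.095,0,0,0],[0,0,0.095,0,0,0]]'; python3 jog.py '[[0,-0.01,0,0,0,0],[0,-0.015,0,0,0,0],[0,-0.02,0,0,0,0],[0,-0.025,0,0,0,0],[0,-0.03,0,0,0,0],[0,-0.035,0,0,0,0],[0,-0.04,0,0,0,0],[0,-0.044,0,0,0,0],[0,-0.048,0,0,0,0],[0,-0.051,0,0,0,0],[0,-0.051,0,0,0,0]]'; cat > hd.py <<'E'
from go import *
for n in ('top','scene'):
    X=cloud(cam(n)); D=X[...,:2]-O; s=D@E; t=D@F; z=X[...,2]
    k=(z>.139)&(z<.15)&(abs(s)<.068)&(abs(s)>.025)&(t>-.2)&(t<.2); print(n,'handle t',np.round(np.percentile(t[k]*1000,[5,50,95]),1),k.sum())
E
python3 hd.py
```

```text
time: 2.83
eef_pos: [0.5035, 0.2485, 0.118]
ee_rot: [179.8, 0.5, 6.6]
force: [-0.4, -0.3, -0.2]
gripper_width: 0.0005
gripper_force: 0.0
time: 3.75
eef_pos: [0.5006, 0.3024, 0.1234]
ee_rot: [-180.0, 0.0, 6.7]
force: [0.4, 0.8, -0.4]
gripper_width: 0.0002
gripper_force: 0.0
top handle t [122.  125.7 131.7] 98
scene handle t [121.4 127.7 133.3] 67
```

```bash
cat > find.py <<'E'
from go import *
def find(show=True):
    out={}
    for n in ('top','scene'):
        X,ps=parts(cam(n))
        for m in ps:
            P=X[m]; c=np.median(P,0)
            if c[0]>.66 or c[1]<-.5: continue
            zt=np.percentile(P[:,2],95); r=cv2.minAreaRect(P[:,:2].astype(np.float32))
            T=P[P[:,2]>zt-.005]; q=cv2.minAreaRect(T[:,:2].astype(np.float32))
            def ax(r):
                b=cv2.boxPoints(r); d1,d2=b[1]-b[0],b[2]-b[1]; d=d1 if np.linalg.norm(d1)>np.linalg.norm(d2) else d2
                return (np.degrees(np.arctan2(d[1],d[0]))+90)%180-90
            print(n,'h%.0f'%(zt*1e3),'all',np.round(np.array(r[0])*1e3,1),'yaw %.1f'%ax(r),'| top',np.round(np.array(q[0])*1e3,1),np.round(np.sort(q[1])*1e3),'yaw %.1f'%ax(q))
if __name__=='__main__': find()
E
python3 jog.py '[[0,0.04,-0.03,0,0,0],[0,0.04,-0.07,0,0,0],[0,0.08,-0.08,0,0,0],[0,0.12,-0.08,0,0,0],[0,0.16,-0.08,0,0,0],[0,0.2,-0.08,0,0,0],[0,0.24,-0.08,0,0,0],[0,0.28,-0.08,0,0,0],[0,0.31,-0.08,0,0,0],[0,0.31,-0.08,0,0,0],[0,0.31,-0.08,0,0,0]]' 0.09; python3 find.py
```

```text
time: 4.77
eef_pos: [0.5366, -0.0077, 0.2034]
ee_rot: [-180.0, 0.0, 6.4]
force: [0.8, 0.5, -0.1]
gripper_width: 0.0696
gripper_force: 0.0
top h44 all [ 581.1 -148.8] yaw 59.8 | top [ 581.2 -148.7] [40. 64.] yaw 59.6
top h42 all [ 577.6 -385.2] yaw 44.5 | top [ 588.6 -396.3] [10. 77.] yaw 44.6
top h37 all [ 454.4 -146. ] yaw 15.7 | top [ 434.9 -151.6] [38. 39.] yaw 15.5
top h18 all [ 430.7 -279.6] yaw 33.1 | top [ 430.6 -279.6] [30. 80.] yaw 33.3
top h45 all [ 434.6 -377.4] yaw 27.8 | top [ 434.8 -377.5] [10. 79.] yaw 26.1
scene h37 all [ 452.6 -145.9] yaw 16.4 | top [ 432.8 -151.7] [38. 41.] yaw 17.6
scene h18 all [ 428.8 -277.2] yaw 34.6 | top [ 429.5 -277.7] [32. 80.] yaw 33.2
scene h44 all [ 430.9 -373.2] yaw 33.1 | top [ 433.7 -376.4] [10. 83.] yaw 27.1
scene h43 all [ 582.6 -143.5] yaw 58.3 | top [ 582.3 -143.4] [44. 77.] yaw 59.5
scene h42 all [ 578.5 -384.3] yaw 40.8 | top [ 587.2 -394.1] [11. 81.] yaw 44.7
```

```bash
python3 go.py .583 -.144 .1 59.6
```

```text
shift [0.0302 0.1429 0.1034] rot [-4.000e-02 -0.000e+00 -5.298e+01] |d| 0.179 rows 5
```

```bash
python3 jog.py '[[0.03,0.143,0.05,0,0,-53],[0.03,0.143,0.05,0,0,-53],[0.03,0.143,0.05,0,0,-53],[0.03,0.143,0.05,0,0,-53],[0.03,0.143,0.09,0,0,-53],[0.03,0.143,0.1,0,0,-53],[0.03,0.143,0.1,0,0,-53],[0.03,0.143,0.1,0,0,-53],[0.03,0.143,0.1,0,0,-53]]' 0.09; python3 go.py .583 -.144 .010 59.6
```

```text
time: 5.62
eef_pos: [0.5831, -0.1428, 0.1029]
ee_rot: [-179.9, -0.0, 59.9]
force: [0.1, -0.1, 0.3]
gripper_width: 0.0899
gripper_force: 0.0
shift [-0.001   0.0007  0.0929] rot [-0.08 -0.01  0.32] |d| 0.093 rows 3
```

Now descend, grip and lift.

```bash
python3 jog.py '[[-0.001,0,0.03,0,0,0],[-0.001,0,0.06,0,0,0],[-0.001,0,0.085,0,0,0],[-0.001,0,0.093,0,0,0],[-0.001,0,0.093,0,0,0]]'; python3 jog.py '[[0,0,0,0,0,0],[0,0,0,0,0,0],[0,0,0,0,0,0],[0,0,0,0,0,0],[0,0,0,0,0,0],[0,0,0,0,0,0],[0,0,0,0,0,0],[0,0,0,0,0,0]]' 0.02 40; python3 jog.py '[[0,0,-0.03,0,0,0],[0,0,-0.07,0,0,0],[0,0,-0.11,0,0,0],[0,0,-0.15,0,0,0],[0,0,-0.165,0,0,0],[0,0,-0.165,0,0,0]]'; python3 go.py m 92 -28 .175
```

```text
time: 6.03
eef_pos: [0.5805, -0.1437, 0.0079]
ee_rot: [-179.7, 0.0, 59.6]
force: [0.2, -0.2, -0.3]
gripper_width: 0.0903
gripper_force: 0.0
time: 6.7
eef_pos: [0.5827, -0.1458, 0.0108]
ee_rot: [180.0, -0.0, 59.6]
force: [1.7, -1.6, -0.0]
gripper_width: 0.0413
gripper_force: 0.6
time: 7.2
eef_pos: [0.5856, -0.1467, 0.1817]
ee_rot: [179.5, -0.1, 59.6]
force: [0.7, 1.2, -2.0]
gripper_width: 0.0399
gripper_force: 40.0
shift [ 0.2935 -0.1445  0.006 ] rot [ 0.43 -0.34 52.94] |d| 0.327 rows 8
```

```bash
python3 jog.py '[[0.293,-0.144,0,0,0,53],[0.293,-0.144,0,0,0,53],[0.293,-0.144,0,0,0,53],[0.293,-0.144,0,0,0,53],[0.293,-0.144,0,0,0,53],[0.293,-0.144,0,0,0,53],[0.293,-0.144,0,0,0,53],[0.293,-0.144,0,0,0,53],[0.293,-0.144,0,0,0,53],[0.293,-0.144,0,0,0,53]]'; python3 go.py m 92 -28 .057
```

```text
time: 8.03
eef_pos: [0.6047, 0.1832, 0.1726]
ee_rot: [-180.0, 0.2, 6.9]
force: [0.4, -0.8, -1.9]
gripper_width: 0.0398
gripper_force: 40.0
shift [0.0046 0.0042 0.1156] rot [-0.03  0.23  0.22] |d| 0.116 rows 3
```

```bash
python3 jog.py '[[0.004,0.004,0.035,0,0,0],[0.004,0.004,0.07,0,0,0],[0.004,0.004,0.095,0,0,0],[0.004,0.004,0.107,0,0,0],[0.004,0.004,0.113,0,0,0],[0.004,0.004,0.1155,0,0,0],[0.004,0.004,0.1155,0,0,0]]'; python3 jog.py '[[0,0,0,0,0,0],[0,0,0,0,0,0],[0,0,0,0,0,0],[0,0,0,0,0,0],[0,0,-0.02,0,0,0],[0,0,-0.06,0,0,0],[0,0,-0.1,0,0,0],[0,0,-0.13,0,0,0]]' 0.06; python3 find.py | grep -v h44; python3 go.py .4345 -.377 .17 26.5
```

```text
time: 8.62
eef_pos: [0.6115, 0.176, 0.0608]
ee_rot: [180.0, -0.0, 6.6]
force: [0.6, -0.2, -1.5]
gripper_width: 0.04
gripper_force: 40.0
time: 9.28
eef_pos: [0.6117, 0.1767, 0.1942]
ee_rot: [-180.0, -0.2, 6.7]
force: [0.4, 0.1, 1.3]
gripper_width: 0.0602
gripper_force: 0.0
top h42 all [ 577.5 -384.9] yaw 44.6 | top [ 588.5 -396.2] [10. 78.] yaw 44.6
top h37 all [ 454.5 -146.1] yaw 15.4 | top [ 435.  -151.5] [38. 39.] yaw 15.6
top h18 all [ 430.6 -279.8] yaw 32.7 | top [ 430.7 -279.9] [30. 79.] yaw 33.2
scene h37 all [ 452.3 -145.7] yaw 16.8 | top [ 433.2 -150.9] [37. 43.] yaw 12.9
scene h18 all [ 429.9 -276.4] yaw 32.0 | top [ 430.8 -276.7] [31. 84.] yaw 32.7
scene h42 all [ 578.6 -384.2] yaw 42.8 | top [ 587.6 -393.7] [11. 80.] yaw 43.8
shift [-0.2439  0.5298  0.0253] rot [  0.07  -0.76 -19.85] |d| 0.584 rows 15
```

```bash
python3 jog.py '[[-0.12,0.27,0,0,0,0],[-0.12,0.27,0,0,0,0],[-0.12,0.27,0,0,0,0],[-0.12,0.27,0,0,0,0],[-0.12,0.27,0,0,0,0],[-0.12,0.27,0,0,0,0],[-0.12,0.27,0,0,0,0],[-0.12,0.27,0,0,0,0]]' 0.06; python3 go.py .588 -.395 .12 44.5
```

```text
time: 10.05
eef_pos: [0.5209, -0.1114, 0.1901]
ee_rot: [179.9, 0.0, 6.4]
force: [0.7, -0.3, 0.6]
gripper_width: 0.0596
gripper_force: 0.0
shift [0.0352 0.2891 0.0708] rot [  0.13   0.09 -38.12] |d| 0.3 rows 8
```

```bash
python3 jog.py '[[0.035,0.289,0,0,0,-38],[0.035,0.289,0,0,0,-38],[0.035,0.289,0,0,0,-38],[0.035,0.289,0,0,0,-38],[0.035,0.289,0.02,0,0,-38],[0.035,0.289,0.07,0,0,-38],[0.035,0.289,0.07,0,0,-38],[0.035,0.289,0.07,0,0,-38],[0.035,0.289,0.07,0,0,-38],[0.035,0.289,0.07,0,0,-38]]'; python3 find.py; python3 go.py .588 -.395 .014 44.5
```

```text
time: 10.88
eef_pos: [0.5901, -0.3884, 0.1175]
ee_rot: [-179.8, 0.0, 44.6]
force: [0.0, 0.9, 0.5]
gripper_width: 0.0599
gripper_force: 0.0
top h37 all [ 454.4 -146.1] yaw 15.6 | top [ 434.7 -151.2] [37. 40.] yaw 18.6
top h18 all [ 430.8 -279.6] yaw 32.7 | top [ 430.8 -279.6] [30. 80.] yaw 32.7
scene h37 all [ 451.7 -145.6] yaw 15.7 | top [ 432.8 -150.9] [37. 44.] yaw 17.4
scene h18 all [ 429.3 -276. ] yaw 33.4 | top [ 429.7 -277.2] [32. 80.] yaw 32.6
scene h42 all [ 578.5 -384. ] yaw 40.6 | top [ 588.  -393.4] [11. 79.] yaw 44.7
shift [-0.0077  0.0024  0.1068] rot [ 0.03 -0.03  0.17] |d| 0.107 rows 3
```

```bash
python3 jog.py '[[-0.005,0.001,0.03,0,0,0],[-0.005,0.001,0.06,0,0,0],[-0.005,0.001,0.09,0,0,0],[-0.005,0.001,0.1045,0,0,0],[-0.005,0.001,0.1045,0,0,0],[-0.005,0.001,0.1045,0,0,0]]'; python3 jog.py '[[0,0,0,0,0,0],[0,0,0,0,0,0],[0,0,0,0,0,0],[0,0,0,0,0,0],[0,0,0,0,0,0],[0,0,0,0,0,0],[0,0,0,0,0,0],[0,0,0,0,0,0]]' 0 40; python3 jog.py '[[0,0,-0.03,0,0,0],[0,0,-0.07,0,0,0],[0,0,-0.11,0,0,0],[0,0,-0.15,0,0,0],[0,0,-0.16,0,0,0],[0,0,-0.16,0,0,0]]'; python3 go.py m 92 -128 .175
```

```text
time: 11.48
eef_pos: [0.5886, -0.392, 0.0165]
ee_rot: [-180.0, -0.0, 44.7]
force: [0.4, 0.3, -0.3]
gripper_width: 0.0598
gripper_force: 0.0
time: 12.15
eef_pos: [0.5883, -0.3929, 0.0156]
ee_rot: [180.0, -0.0, 44.6]
force: [0.4, -0.7, -0.3]
gripper_width: 0.011
gripper_force: 0.5
time: 12.65
eef_pos: [0.5905, -0.3946, 0.1813]
ee_rot: [179.5, -0.1, 44.6]
force: [0.2, -0.7, -2.3]
gripper_width: 0.0075
gripper_force: 40.0
shift [ 0.3554 -0.3165  0.004 ] rot [ 0.46 -0.23 37.94] |d| 0.476 rows 12
```

```bash
python3 jog.py '[[0.355,-0.3165,0,0,0,38],[0.355,-0.3165,0,0,0,38],[0.355,-0.3165,0,0,0,38],[0.355,-0.3165,0,0,0,38],[0.355,-0.3165,0,0,0,38],[0.355,-0.3165,0,0,0,38],[0.355,-0.3165,0,0,0,38],[0.355,-0.3165,0,0,0,38],[0.355,-0.3165,0,0,0,38],[0.355,-0.3165,0,0,0,38],[0.355,-0.3165,0,0,0,38],[0.355,-0.3165,0,0,0,38]]'; python3 jog.py '[[0,0,0,0,0,0],[0,0,0,0,0,0],[0,0,0,0,0,0]]'; python3 go.py m 92 -130 .061; python3 - <<'E'
from h import *
d=cam('top'); cv2.imwrite('pics/t5.png',cv2.resize(d['color'][150:330,80:350],None,fx=2.5,fy=2.5))
E
```

```text
time: 13.65
eef_pos: [0.6162, 0.087, 0.1717]
ee_rot: [-179.9, 0.3, 6.8]
force: [0.6, -0.2, -2.6]
gripper_width: 0.0079
gripper_force: 40.0
time: 13.9
eef_pos: [0.6172, 0.0811, 0.173]
ee_rot: [180.0, 0.2, 6.6]
force: [0.1, -1.2, -2.6]
gripper_width: 0.0073
gripper_force: 40.0
shift [0.0041 0.0032 0.112 ] rot [ 0.02  0.22 -0.06] |d| 0.112 rows 3
```

View pics/t5.png

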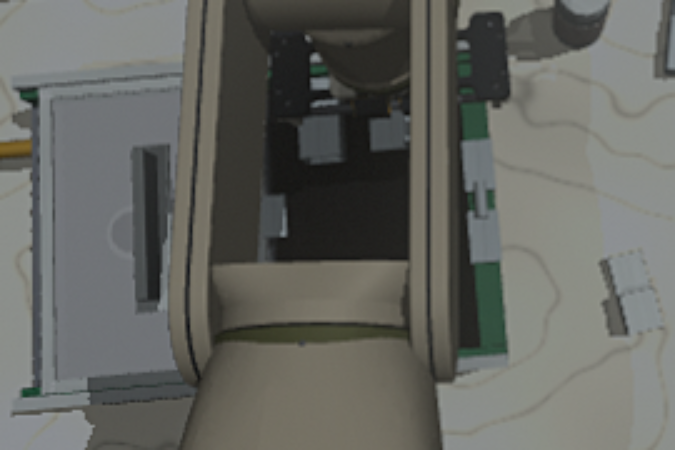

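The tube sits in the tub at (320,137), and the held angle is over it at (385,130). The guard's catch tongue at (275,215) overhangs the tub mid-depth, so I'll keep the s=0 column away from it.

```bash
python3 jog.py '[[0.003,0.003,0.035,0,0,0],[0.003,0.003,0.07,0,0,0],[0.003,0.003,0.095,0,0,0],[0.003,0.003,0.106,0,0,0],[0.003,0.003,0.111,0,0,0],[0.003,0.003,0.112,0,0,0],[0.003,0.003,0.112,0,0,0],[0.003,0.003,0.112,0,0,0]]'; python3 jog.py '[[0,0,0,0,0,0],[0,0,0,0,0,0],[0,0,0,0,0,0],[0,0,0,0,0,0],[0,0,-0.02,0,0,0],[0,0,-0.06,0,0,0],[0,0,-0.1,0,0,0],[0,0,-0.13,0,0,0],[0,0,-0.13,0,0,0]]' 0.03; python3 find.py; python3 go.py .5 -.12 .19 10
```

```text
time: 14.62
eef_pos: [0.6226, 0.0775, 0.0661]
ee_rot: [180.0, -0.1, 6.5]
force: [-6.1, -1.9, 10.3]
gripper_width: 0.0078
gripper_force: 40.0
time: 15.37
eef_pos: [0.6259, 0.0793, 0.2028]
ee_rot: [179.9, -0.7, 6.6]
force: [1.4, 0.3, 1.1]
gripper_width: 0.0298
gripper_force: 0.0
top h38 all [ 454.3 -146.1] yaw 15.9 | top [ 435. -151.] [37. 39.] yaw 17.3
top h44 all [ 434.5 -377.8] yaw 26.8 | top [ 434.7 -378. ] [10. 79.] yaw 26.7
top h18 all [ 430.9 -279.7] yaw 33.0 | top [ 430.6 -279.3] [30. 79.] yaw 33.3
scene h37 all [ 452.9 -145.8] yaw 15.1 | top [ 433.4 -150.5] [37. 44.] yaw 14.9
scene h18 all [ 429.3 -276.7] yaw 32.0 | top [ 429.3 -277.4] [31. 80.] yaw 31.5
scene h44 all [ 433.5 -374. ] yaw 26.6 | top [ 433.9 -376.5] [10. 80.] yaw 26.7
shift [-0.1453  0.1836  0.0053] rot [ 0.02 -0.24 -3.37] |d| 0.234 rows 6
```

```bash
python3 jog.py '[[-0.15,0.2,0,0,0,-10],[-0.15,0.2,0,0,0,-10],[-0.15,0.2,0,0,0,-10],[-0.15,0.2,0,0,0,-10],[-0.15,0.2,0,0,0,-10],[-0.15,0.2,0,0,0,-10],[-0.15,0.2,0,0,0,-10]]' 0.06; cat > tub.py <<'E'
from go import *
# things standing on the tub floor, machine-aligned mm
for n in ('top','scene'):
    X=cloud(cam(n)); D=X[...,:2]-O; s=D@E*1000; t=D@F*1000; z=X[...,2]*1000
    m=(z>54)&(z<100)&(abs(s)<138)&(t>-172)&(t<12)
    k,l,st,c=cv2.connectedComponentsWithStats(m.astype(np.uint8))
    for i in range(1,k):
        if st[i,4]<60: continue
        q=l==i; zt=np.percentile(z[q],97); q2=q&(z>zt-5); p=lambda q,a:np.round(np.percentile(a[q],[2,98])).astype(int)
        print(n,'ztop %.0f'%zt,'s',p(q,s),'t',p(q,t),'| top s',p(q2,s),'t',p(q2,t))
E
python3 tub.py; python3 go.py .4345 -.377 .12 26.7;python3 - <<'E'
from h import *
d=cam('scene'); cv2.imwrite('pics/s6.png',cv2.resize(d['color'][120:290,230:450],None,fx=3,fy=3))
E
```

```text
time: 16.05
eef_pos: [0.4915, -0.1421, 0.1912]
ee_rot: [-180.0, 0.3, 16.3]
force: [-0.2, -0.3, -0.5]
gripper_width: 0.06
gripper_force: 0.0
top ztop 89 s [ 58 136] t [-51 -11] | top s [ 59 136] t [-50 -11]
top ztop 88 s [ 50 127] t [-134  -95] | top s [ 51 129] t [-134 -126]
scene ztop 89 s [ 57 127] t [-50  -9] | top s [ 57 128] t [-50 -10]
scene ztop 88 s [ 50 123] t [-134  -94] | top s [ 49 127] t [-134 -124]
shift [-0.1248  0.2126  0.0716] rot [ -0.12   0.11 -10.27] |d| 0.257 rows 7
```

View pics/s6.png

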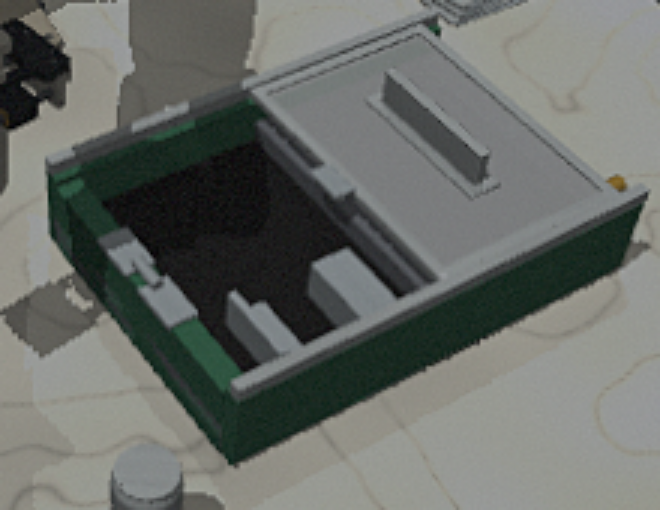

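The tube and angle both lie flat in the tub, with tops about 88 mm above the bench, which is right. Next is the tee.

```bash
python3 jog.py '[[-0.125,0.213,0,0,0,-10.3],[-0.125,0.213,0,0,0,-10.3],[-0.125,0.213,0,0,0,-10.3],[-0.125,0.213,0,0,0,-10.3],[-0.125,0.213,0.03,0,0,-10.3],[-0.125,0.213,0.07,0,0,-10.3],[-0.125,0.213,0.07,0,0,-10.3],[-0.125,0.213,0.07,0,0,-10.3]]'; python3 jog.py '[[0,0,0,0,0,0],[0,0,0,0,0,0]]'; python3 go.py .4345 -.377 .014 26.7
```

```text
time: 16.87
eef_pos: [0.4342, -0.3758, 0.1163]
ee_rot: [-179.5, 0.2, 26.9]
force: [-0.1, 0.4, -1.1]
gripper_width: 0.0598
gripper_force: 0.0
time: 17.03
eef_pos: [0.4383, -0.3753, 0.1236]
ee_rot: [-179.9, -0.0, 27.0]
force: [-0.2, -0.6, -0.0]
gripper_width: 0.0598
gripper_force: 0.0
shift [-4.200e-03 -1.000e-04  1.096e-01] rot [-0.05 -0.02  0.33] |d| 0.11 rows 3
```

```bash
python3 find.py | grep scene; python3 jog.py '[[-0.004,0,0.03,0,0,0],[-0.004,0,0.06,0,0,0],[-0.004,0,0.09,0,0,0],[-0.004,0,0.107,0,0,0],[-0.004,0,0.109,0,0,0],[-0.004,0,0.109,0,0,0]]'; python3 jog.py '[[0,0,0,0,0,0],[0,0,0,0,0,0],[0,0,0,0,0,0],[0,0,0,0,0,0],[0,0,0,0,0,0],[0,0,0,0,0,0],[0,0,0,0,0,0],[0,0,0,0,0,0],[0,0,0,0,0,0],[0,0,0,0,0,0]]' 0 40; python3 jog.py '[[0,0,-0.03,0,0,0],[0,0,-0.07,0,0,0],[0,0,-0.11,0,0,0],[0,0,-0.15,0,0,0],[0,0,-0.16,0,0,0],[0,0,-0.16,0,0,0]]'; python3 go.py m -88 -28 .175
```

```text
scene h37 all [ 452.  -145.8] yaw 16.2 | top [ 432.7 -151.6] [37. 44.] yaw 15.2
scene h18 all [ 429.2 -277. ] yaw 31.8 | top [ 429.5 -277.5] [31. 82.] yaw 32.5
scene h44 all [ 431.3 -370.6] yaw 25.4 | top [ 434.5 -376.1] [10. 81.] yaw 27.8
time: 17.63
eef_pos: [0.434, -0.3775, 0.0148]
ee_rot: [-180.0, 0.0, 27.0]
force: [-0.0, 0.0, 0.5]
gripper_width: 0.0599
gripper_force: 0.0
time: 18.47
eef_pos: [0.4335, -0.3786, 0.0146]
ee_rot: [180.0, 0.0, 26.9]
force: [-0.3, 0.2, 0.1]
gripper_width: 0.0075
gripper_force: 40.0
time: 18.97
eef_pos: [0.4355, -0.3805, 0.1792]
ee_rot: [179.6, -0.1, 26.9]
force: [0.8, -0.1, -2.7]
gripper_width: 0.0076
gripper_force: 40.0
shift [ 0.2399 -0.4828  0.0011] rot [ 0.4  -0.21 20.24] |d| 0.539 rows 13
```

```bash
python3 jog.py '[[0.24,-0.483,0,0,0,20.2],[0.24,-0.483,0,0,0,20.2],[0.24,-0.483,0,0,0,20.2],[0.24,-0.483,0,0,0,20.2],[0.24,-0.483,0,0,0,20.2],[0.24,-0.483,0,0,0,20.2],[0.24,-0.483,0,0,0,20.2],[0.24,-0.483,0,0,0,20.2],[0.24,-0.483,0,0,0,20.2],[0.24,-0.483,0,0,0,20.2],[0.24,-0.483,0,0,0,20.2],[0.24,-0.483,0,0,0,20.2]]'; python3 jog.py '[[0,-0.04,0,0,0,0],[0,-0.04,0,0,0,0],[0,-0.04,0,0,0,0],[0,-0.04,0,0,0,0]]'; python3 go.py m -88 -28 .061
```

```text
time: 19.97
eef_pos: [0.4269, 0.1232, 0.1715]
ee_rot: [180.0, 0.2, 6.7]
force: [1.8, -0.3, -3.2]
gripper_width: 0.0077
gripper_force: 40.0
time: 20.3
eef_pos: [0.4229, 0.1609, 0.1721]
ee_rot: [179.9, 0.2, 6.8]
force: [-0.1, -0.0, -2.6]
gripper_width: 0.0081
gripper_force: 40.0
shift [0.0078 0.003  0.1111] rot [0.06 0.23 0.12] |d| 0.111 rows 3
```

```bash
python3 jog.py '[[0.006,0.003,0.035,0,0,0],[0.006,0.003,0.07,0,0,0],[0.006,0.003,0.095,0,0,0],[0.006,0.003,0.106,0,0,0],[0.006,0.003,0.11,0,0,0],[0.006,0.003,0.11,0,0,0],[0.006,0.003,0.11,0,0,0],[0.006,0.003,0.11,0,0,0]]'; python3 jog.py '[[0,0,0,0,0,0],[0,0,0,0,0,0],[0,0,0,0,0,0],[0,0,0,0,0,0],[0,0,-0.02,0,0,0],[0,0,-0.06,0,0,0],[0,0,-0.1,0,0,0],[0,0,-0.13,0,0,0],[0,0,-0.13,0,0,0]]' 0.04; python3 jog.py '[[0,0.04,0,0,0,0],[0,0.08,0,0,0,0],[0,0.12,0,0,0,0],[0,0.16,0,0,0,0],[0,0.2,0,0,0,0],[0,0.24,0,0,0,0],[0,0.27,0,0,0,0],[0,0.27,0,0,0,0]]' 0.07; python3 tub.py; python3 find.py; python3 go.py .430 -.2785 .1 32.8
```

```text
time: 20.97
eef_pos: [0.4323, 0.159, 0.0666]
ee_rot: [-180.0, -0.2, 6.7]
force: [-0.1, 0.0, -2.3]
gripper_width: 0.0074
gripper_force: 40.0
time: 21.72
eef_pos: [0.4345, 0.16, 0.2027]
ee_rot: [-179.9, -0.7, 6.8]
force: [0.9, -0.2, 1.1]
gripper_width: 0.0402
gripper_force: 0.0
time: 22.38
eef_pos: [0.4625, -0.1142, 0.1947]
ee_rot: [179.9, -0.0, 6.5]
force: [0.9, 0.7, 0.3]
gripper_width: 0.0696
gripper_force: 0.0
top ztop 89 s [ 58 136] t [-51 -11] | top s [ 59 136] t [-50 -11]
top ztop 89 s [ 50 127] t [-134  -95] | top s [ 52 127] t [-134 -126]
top ztop 90 s [-122  -47] t [-47  -6] | top s [-121  -48] t [-31 -23]
scene ztop 89 s [-125  -46] t [-46  -9] | top s [-125  -46] t [-32 -22]
scene ztop 89 s [ 56 127] t [-51 -10] | top s [ 57 128] t [-50 -10]
scene ztop 88 s [ 49 124] t [-134  -96] | top s [ 49 127] t [-134 -125]
scene h37 all [ 453.  -145.8] yaw 15.0 | top [ 433.6 -150.7] [38. 43.] yaw 17.7
scene h18 all [ 430.2 -276.5] yaw 33.5 | top [ 430.  -276.3] [31. 82.] yaw 33.0
shift [-0.052   0.1651  0.0944] rot [ -0.04   0.   -26.05] |d| 0.197 rows 5
```

```bash
python3 jog.py '[[-0.051,0.165,0.02,0,0,-26],[-0.051,0.165,0.04,0,0,-26],[-0.051,0.165,0.07,0,0,-26],[-0.051,0.165,0.09,0,0,-26],[-0.051,0.165,0.09,0,0,-26],[-0.051,0.165,0.09,0,0,-26],[-0.051,0.165,0.09,0,0,-26],[-0.051,0.165,0.09,0,0,-26]]' 0.07; python3 find.py; python3 go.py .430 -.2785 .005 32.8
```

```text
time: 23.25
eef_pos: [0.4316, -0.2778, 0.1049]
ee_rot: [-180.0, -0.0, 32.8]
force: [-0.3, 0.1, -0.3]
gripper_width: 0.0702
gripper_force: 0.0
top h37 all [ 454.1 -145.2] yaw 16.9 | top [ 434.9 -151.5] [37. 39.] yaw 15.5
top h18 all [ 452.7 -265.3] yaw -60.9 | top [ 452.2 -265. ] [27. 30.] yaw -59.4
scene h37 all [ 452.5 -145.8] yaw 15.8 | top [ 432.6 -150.7] [37. 42.] yaw 12.8
scene h17 all [ 428.5 -277.4] yaw 33.1 | top [ 429.2 -276.8] [31. 81.] yaw 33.2
shift [-0.0025 -0.0012  0.1012] rot [ 0.11 -0.07  0.04] |d| 0.101 rows 3
```

```bash
python3 jog.py '[[-0.002,-0.001,0.03,0,0,0],[-0.002,-0.001,0.06,0,0,0],[-0.002,-0.001,0.085,0,0,0],[-0.002,-0.001,0.095,0,0,0],[-0.002,-0.001,0.099,0,0,0],[-0.002,-0.001,0.1,0,0,0],[-0.002,-0.001,0.1,0,0,0]]'; python3 jog.py '[[0,0,0,0,0,0],[0,0,0,0,0,0],[0,0,0,0,0,0],[0,0,0,0,0,0],[0,0,0,0,0,0],[0,0,0,0,0,0],[0,0,0,0,0,0],[0,0,0,0,0,0],[0,0,0,0,0,0],[0,0,0,0,0,0]]' 0.01 40; python3 jog.py '[[0,0,-0.03,0,0,0],[0,0,-0.07,0,0,0],[0,0,-0.11,0,0,0],[0,0,-0.15,0,0,0],[0,0,-0.17,0,0,0],[0,0,-0.17,0,0,0]]'; python3 go.py m -88 -124 .175
```

```text
time: 23.93
eef_pos: [0.4302, -0.2797, 0.0063]
ee_rot: [179.9, -0.0, 32.8]
force: [0.4, 0.6, -0.6]
gripper_width: 0.0702
gripper_force: 0.0
time: 24.77
eef_pos: [0.4289, -0.2794, 0.0047]
ee_rot: [180.0, 0.0, 32.7]
force: [-0.8, -0.8, 0.9]
gripper_width: 0.0294
gripper_force: 40.0
time: 25.27
eef_pos: [0.4315, -0.2813, 0.1809]
ee_rot: [179.5, -0.2, 32.7]
force: [0.6, -0.0, -1.2]
gripper_width: 0.0296
gripper_force: 40.0
shift [ 0.195  -0.2843  0.004 ] rot [ 0.47 -0.29 26.04] |d| 0.345 rows 9
```

```bash
python3 jog.py '[[0.199,-0.284,0,0,0,26],[0.199,-0.284,0,0,0,26],[0.199,-0.284,0,0,0,26],[0.199,-0.284,0,0,0,26],[0.199,-0.284,0,0,0,26],[0.199,-0.284,0,0,0,26],[0.199,-0.284,0,0,0,26],[0.199,-0.284,0,0,0,26],[0.199,-0.284,0,0,0,26],[0.199,-0.284,0,0,0,26],[0.199,-0.284,0,0,0,26]]'; python3 go.py m -88 -124 .052
```

```text
time: 26.18
eef_pos: [0.4414, 0.0685, 0.1727]
ee_rot: [-180.0, 0.2, 6.9]
force: [-0.4, -0.3, -2.7]
gripper_width: 0.0299
gripper_force: 40.0
shift [1.000e-04 5.300e-03 1.207e-01] rot [-0.01  0.17  0.24] |d| 0.121 rows 3
```

```bash
python3 jog.py '[[0,0.004,0.035,0,0,0],[0,0.004,0.07,0,0,0],[0,0.004,0.1,0,0,0],[0,0.004,0.113,0,0,0],[0,0.004,0.119,0,0,0],[0,0.004,0.121,0,0,0],[0,0.004,0.121,0,0,0],[0,0.004,0.121,0,0,0]]'; python3 jog.py '[[0,0,0,0,0,0],[0,0,0,0,0,0],[0,0,0,0,0,0],[0,0,0,0,0,0],[0,0,0,0,0,0],[0,0,-0.02,0,0,0],[0,0,-0.06,0,0,0],[0,0,-0.1,0,0,0],[0,0,-0.14,0,0,0],[0,0,-0.14,0,0,0]]' 0.05; python3 jog.py '[[0,0.04,0,0,0,0],[0,0.08,0,0,0,0],[0,0.1,0,0,0,0],[0,0.1,0,0,0,0]]' 0.07; python3 tub.py; python3 find.py; python3 go.py .4435 -.1485 .1 15.6
```

```text
time: 26.85
eef_pos: [0.4441, 0.0628, 0.0548]
ee_rot: [180.0, -0.1, 6.7]
force: [-0.1, 0.3, -1.6]
gripper_width: 0.0299
gripper_force: 40.0
time: 27.68
eef_pos: [0.4476, 0.0634, 0.2029]
ee_rot: [179.9, -0.8, 6.8]
force: [0.9, 0.4, 1.0]
gripper_width: 0.0501
gripper_force: 0.0
time: 28.02
eef_pos: [0.4552, -0.0393, 0.1937]
ee_rot: [179.9, -0.0, 6.6]
force: [0.2, -0.1, -1.3]
gripper_width: 0.0688
gripper_force: 0.0
top ztop 89 s [ 58 136] t [-51 -11] | top s [ 59 136] t [-50 -11]
top ztop 88 s [ 50 127] t [-134  -94] | top s [ 50 128] t [-134 -126]
top ztop 90 s [-123  -47] t [-48  -7] | top s [-123  -47] t [-31 -23]
scene ztop 89 s [-124  -46] t [-47 -10] | top s [-124  -46] t [-32 -22]
scene ztop 64 s [-125  -45] t [-139 -108] | top s [-123  -45] t [-138 -109]
scene ztop 89 s [ 56 128] t [-50 -10] | top s [ 56 129] t [-49  -9]
scene ztop 88 s [ 49 124] t [-134  -95] | top s [ 50 127] t [-134 -125]
scene h37 all [ 452.7 -145.6] yaw 15.9 | top [ 432.8 -150.6] [35. 43.] yaw 16.1
shift [-0.0244  0.1111  0.0934] rot [-0.03  0.01 -8.85] |d| 0.147 rows 4
```

```bash
python3 jog.py '[[-0.023,0.111,0.02,0,0,-9],[-0.023,0.111,0.05,0,0,-9],[-0.023,0.111,0.08,0,0,-9],[-0.023,0.111,0.09,0,0,-9],[-0.023,0.111,0.09,0,0,-9],[-0.023,0.111,0.09,0,0,-9]]'; python3 find.py; python3 go.py .4435 -.1485 .006 15.6
```

```text
time: 28.72
eef_pos: [0.4435, -0.1477, 0.1019]
ee_rot: [-179.8, 0.2, 15.7]
force: [0.4, -0.3, 0.5]
gripper_width: 0.0697
gripper_force: 0.0
scene h37 all [ 452.2 -145.8] yaw 15.9 | top [ 433.5 -151.1] [38. 43.] yaw 15.9
shift [-0.0028 -0.0003  0.0991] rot [ 0.03 -0.08  0.21] |d| 0.099 rows 3
```

```bash
python3 jog.py '[[-0.002,0,0.03,0,0,0],[-0.002,0,0.06,0,0,0],[-0.002,0,0.085,0,0,0],[-0.002,0,0.095,0,0,0],[-0.002,0,0.098,0,0,0],[-0.002,0,0.098,0,0,0]]'; python3 jog.py '[[0,0,0,0,0,0],[0,0,0,0,0,0],[0,0,0,0,0,0],[0,0,0,0,0,0],[0,0,0,0,0,0],[0,0,0,0,0,0],[0,0,0,0,0,0],[0,0,0,0,0,0],[0,0,0,0,0,0],[0,0,0,0,0,0]]' 0.01 40; python3 jog.py '[[0,0,-0.03,0,0,0],[0,0,-0.07,0,0,0],[0,0,-0.11,0,0,0],[0,0,-0.15,0,0,0],[0,0,-0.17,0,0,0],[0,0,-0.17,0,0,0]]'; python3 go.py m -6 -80 .175
```

```text
time: 29.32
eef_pos: [0.444, -0.1491, 0.0067]
ee_rot: [180.0, -0.0, 15.8]
force: [0.4, 0.3, -0.1]
gripper_width: 0.07
gripper_force: 0.0
time: 30.15
eef_pos: [0.4434, -0.1497, 0.006]
ee_rot: [180.0, -0.0, 15.7]
force: [-1.3, -0.4, 5.5]
gripper_width: 0.036
gripper_force: 40.0
time: 30.65
eef_pos: [0.446, -0.1509, 0.1815]
ee_rot: [179.7, -0.4, 15.7]
force: [0.1, -0.2, -2.1]
gripper_width: 0.0361
gripper_force: 40.0
shift [ 0.1418 -0.2379  0.0061] rot [ 0.31 -0.43  9.04] |d| 0.277 rows 7
```

```bash
python3 jog.py '[[0.145,-0.244,0,0,0,9],[0.145,-0.244,0,0,0,9],[0.145,-0.244,0,0,0,9],[0.145,-0.244,0,0,0,9],[0.145,-0.244,0,0,0,9],[0.145,-0.244,0,0,0,9],[0.145,-0.244,0,0,0,9],[0.145,-0.244,0,0,0,9],[0.145,-0.244,0,0,0,9],[0.145,-0.244,0,0,0,9]]'; python3 go.py m -7 -74 .053
```

```text
time: 31.48
eef_pos: [0.5153, 0.1245, 0.1735]
ee_rot: [180.0, 0.2, 6.8]
force: [0.1, -0.1, -2.4]
gripper_width: 0.0358
gripper_force: 40.0
shift [0.0013 0.0021 0.1205] rot [0.03 0.2  0.1 ] |d| 0.121 rows 3
```

```bash
python3 jog.py '[[0.001,0.002,0.035,0,0,0],[0.001,0.002,0.07,0,0,0],[0.001,0.002,0.1,0,0,0],[0.001,0.002,0.113,0,0,0],[0.001,0.002,0.119,0,0,0],[0.001,0.002,0.121,0,0,0],[0.001,0.002,0.121,0,0,0],[0.001,0.002,0.121,0,0,0]]'; python3 jog.py '[[0,0,0,0,0,0],[0,0,0,0,0,0],[0,0,0,0,0,0],[0,0,0,0,0,0],[0,0,0,0,0,0],[0,0,-0.02,0,0,0],[0,0,-0.06,0,0,0],[0,0,-0.1,0,0,0],[0,0,-0.14,0,0,0],[0,0,-0.14,0,0,0]]' 0.055; python3 jog.py '[[0,0.04,0,0,0,0],[0,0.08,0,0,0,0],[0,0.12,0,0,0,0],[0,0.16,0,0,0,0],[0,0.2,0,0,0,0],[0,0.23,0,0,0,0],[0,0.23,0,0,0,0],[0,0.23,0,0,0,0]]' 0; python3 tub.py; python3 find.py; python3 hd.py; python3 - <<'E'
from h import *
a=cam('top')['color'][150:330,80:350]; b=cam('scene')['color'][110:290,200:470]
cv2.imwrite('pics/tb7.png',cv2.convertScaleAbs(cv2.resize(np.vstack([a,b]),None,fx=1.66,fy=1.66),alpha=1.6))
E
```

```text
time: 32.15
eef_pos: [0.5193, 0.1227, 0.0567]
ee_rot: [-180.0, -0.2, 6.7]
force: [0.4, 0.6, -1.5]
gripper_width: 0.0358
gripper_force: 40.0
time: 32.98
eef_pos: [0.5223, 0.1235, 0.2046]
ee_rot: [-180.0, -0.8, 6.8]
force: [0.6, 0.4, 2.0]
gripper_width: 0.0548
gripper_force: 0.0
time: 33.65
eef_pos: [0.5446, -0.1071, 0.1943]
ee_rot: [-180.0, 0.0, 6.6]
force: [-0.1, 1.0, -0.3]
gripper_width: 0.0061
gripper_force: 0.0
top ztop 89 s [ 58 136] t [-51 -11] | top s [ 58 135] t [-50 -11]
top ztop 89 s [ 50 128] t [-134  -95] | top s [ 50 127] t [-134 -126]
top ztop 82 s [-33  46] t [-91 -56] | top s [-32   6] t [-90 -56]
top ztop 63 s [-122  -46] t [-138 -109] | top s [-122  -45] t [-138 -109]
top ztop 90 s [-123  -47] t [-48  -6] | top s [-123  -47] t [-31 -23]
scene ztop 88 s [-122   44] t [-91 -23] | top s [-123   -5] t [-81 -22]
scene ztop 63 s [-124  -45] t [-138 -109] | top s [-124  -45] t [-138 -109]
scene ztop 89 s [ 57 127] t [-51 -10] | top s [ 57 128] t [-50  -9]
scene ztop 88 s [ 49 125] t [-134  -95] | top s [ 50 127] t [-134 -124]
top handle t [122.4 127.2 132.5] 204
scene handle t [121.5 127.  133.8] 108
```

View pics/tb7.png

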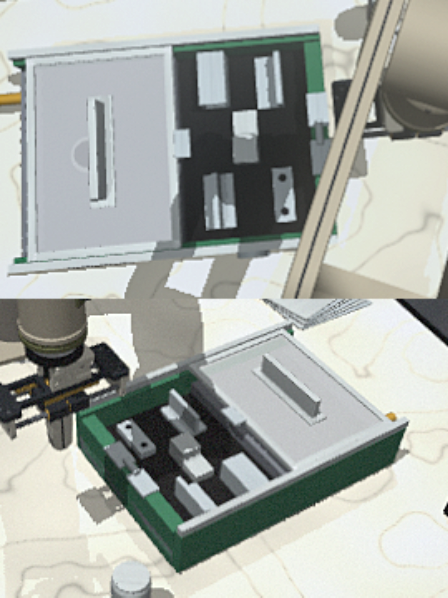

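All five parts lie flat in the tub, tops at or below 90 mm and under the guard's 98 mm, with none left on the bench. Now I'll go behind the handle to shut the guard.

```bash
python3 jog.py '[[0,-0.2,0,0,0,0],[0,-0.2,0,0,0,0],[0,-0.2,0,0,0,0],[0,-0.2,0,0,0,0],[0,-0.29,0,0,0,0],[0,-0.38,0,0,0,0],[0,-0.38,0,0,0,0],[0,-0.42,0,0,0,0],[0,-0.475,0,0,0,0],[0,-0.475,0,0,0,0],[0,-0.475,0,0,0,0],[0,-0.475,0,0,0,0]]' 0; python3 jog.py '[[0,0,0,0,0,0],[0,0,0,0,0,0]]';  python3 go.py m 0 170 .124
```

```text
time: 35.05
eef_pos: [0.4869, 0.3714, 0.1946]
ee_rot: [-179.9, -0.0, 7.0]
force: [1.0, -1.5, -0.8]
gripper_width: 0.001
gripper_force: 0.0
time: 35.22
eef_pos: [0.4881, 0.3671, 0.1943]
ee_rot: [180.0, 0.0, 6.9]
force: [0.9, 0.4, 0.6]
gripper_width: 0.0005
gripper_force: 0.0
shift [0.0065 0.0023 0.0703] rot [0.03 0.02 0.21] |d| 0.071 rows 2
```

```bash
python3 jog.py '[[0.006,0,0.03,0,0,0],[0.006,0,0.06,0,0,0],[0.006,0,0.07,0,0,0],[0.006,0,0.07,0,0,0]]'; python3 jog.py '[[0,0.01,0,0,0,0],[0,0.02,0,0,0,0],[0,0.028,0,0,0,0],[0,0.04,0,0,0,0],[0,0.055,0,0,0,0],[0,0.07,0,0,0,0],[0,0.085,0,0,0,0],[0,0.1,0,0,0,0],[0,0.115,0,0,0,0],[0,0.13,0,0,0,0],[0,0.14,0,0,0,0],[0,0.14,0,0,0,0]]';python3 jog.py '[[0,0.01,0,0,0,0],[0,0.02,0,0,0,0],[0,0.03,0,0,0,0],[0,0.038,0,0,0,0],[0,0.043,0,0,0,0],[0,0.045,0,0,0,0],[0,0.045,0,0,0,0]]'; python3 hd.py; python3 go.py m 0 -50 .124
```

```text
time: 35.55
eef_pos: [0.4928, 0.364, 0.1207]
ee_rot: [179.8, 0.4, 6.7]
force: [-0.4, -0.6, -0.8]
gripper_width: 0.0005
gripper_force: 0.0
time: 36.55
eef_pos: [0.5115, 0.2249, 0.1245]
ee_rot: [179.9, 0.0, 6.6]
force: [-0.4, 0.9, 0.2]
gripper_width: 0.0007
gripper_force: 0.0
time: 37.13
eef_pos: [0.5167, 0.1824, 0.1245]
ee_rot: [180.0, 0.0, 6.7]
force: [-0.7, -0.6, 0.0]
gripper_width: 0.0005
gripper_force: 0.0
top handle t [-41.1 -36.  -30.5] 170
scene handle t [-41.4 -36.4 -30.5] 69
shift [-0.0004  0.0361  0.0007] rot [ 0.01 -0.01  0.04] |d| 0.036 rows 1
```

```bash
python3 jog.py '[[0,0.005,0,0,0,0],[0,0.01,0,0,0,0],[0,0.015,0,0,0,0],[0,0.02,0,0,0,0],[0,0.023,0,0,0,0],[0,0.026,0,0,0,0],[0,0.028,0,0,0,0],[0,0.03,0,0,0,0],[0,0.032,0,0,0,0],[0,0.032,0,0,0,0]]'; python3 hd.py; python3 jog.py '[[0,0.001,0,0,0,0],[0,0.002,0,0,0,0],[0,0.003,0,0,0,0],[0,0.003,0,0,0,0],[0,0.003,0,0,0,0]]'; python3 hd.py
```

```text
time: 38.07
eef_pos: [0.5204, 0.1508, 0.1247]
ee_rot: [180.0, -0.0, 6.7]
force: [0.6, 0.6, -0.9]
gripper_width: 0.0004
gripper_force: 0.0
top handle t [-72.8 -70.1 -66.4] 87
scene handle t [-72.8 -66.8 -60.5] 83
time: 38.58
eef_pos: [0.5208, 0.1479, 0.1246]
ee_rot: [180.0, 0.0, 6.7]
force: [0.9, -0.1, 0.7]
gripper_width: 0.0005
gripper_force: 0.0
top handle t [-75.5 -73.5 -70.9] 70
scene handle t [-75.3 -70.3 -62.6] 89
```

```bash
python3 jog.py '[[0,0.001,0,0,0,0],[0,0.002,0,0,0,0],[0,0.003,0,0,0,0],[0,0.003,0,0,0,0]]'; python3 jog.py '[[0,0.001,0,0,0,0],[0,0.002,0,0,0,0],[0,0.002,0,0,0,0]]';  python3 hd.py
```

```text
time: 39.02
eef_pos: [0.5211, 0.145, 0.1246]
ee_rot: [180.0, 0.0, 6.7]
force: [0.7, 0.2, -0.9]
gripper_width: 0.0003
gripper_force: 0.0
time: 39.27
eef_pos: [0.5212, 0.144, 0.1247]
ee_rot: [-179.9, -0.0, 6.7]
force: [-0.4, 4.6, -0.3]
gripper_width: 0.0004
gripper_force: 2.5
top handle t [-79.3 -78.5 -76.6] 32
scene handle t [-79.  -74.4 -67.5] 83
```

```bash
python3 jog.py '[[0,0.001,0,0,0,0],[0,0.002,0,0,0,0],[0,0.002,0,0,0,0]]'; python3 jog.py '[[0,0.001,0,0,0,0],[0,0.001,0,0,0,0],[0,0.001,0,0,0,0]]';  python3 hd.py
```

```text
time: 39.62
eef_pos: [0.5212, 0.1439, 0.1247]
ee_rot: [-179.7, -0.0, 6.8]
force: [-1.4, 14.4, -0.5]
gripper_width: 0.0006
gripper_force: 7.0
time: 39.87
eef_pos: [0.5212, 0.1439, 0.1247]
ee_rot: [-179.7, -0.0, 6.8]
force: [-2.0, 17.6, -0.5]
gripper_width: 0.0003
gripper_force: 8.9
top handle t [-79.5 -79.  -78.4] 6
scene handle t [-79.4 -74.5 -67.6] 88
```

```bash
python3 jog.py '[[0,0.0015,0,0,0,0],[0,0.0015,0,0,0,0]]'; python3 jog.py '[[0,-0.02,0,0,0,0],[0,-0.04,-0.03,0,0,0],[0,-0.05,-0.07,0,0,0],[0,-0.08,-0.07,0,0,0],[0,-0.1,-0.07,0,0,0],[0,-0.1,-0.07,0,0,0],[0,-0.1,-0.07,0,0,0]]'; cat > but.py <<'E'
from go import *
for n in ('top','scene'):
    X=cloud(cam(n)); D=X[...,:2]-O; s=D@E*1000; t=D@F*1000; z=X[...,2]*1000
    k=(z>84)&(z<98)&(abs(s)<110)&(t>50)&(t<240); r=cv2.minEnclosingCircle(np.c_[s[k],t[k]].astype(np.float32)) if k.sum() else None
    print(n,k.sum(),'z',np.percentile(z[k],[5,50,95]).round(1),'s',np.percentile(s[k],[2,50,98]).round(1),'t',np.percentile(t[k],[2,50,98]).round(1))
E
python3 but.py; python3 hd.py; python3 - <<'E'
from h import *
a=cam('top')['color'][150:330,80:350]; b=cam('scene')['color'][110:290,230:500]
cv2.imwrite('pics/tb8.png',cv2.convertScaleAbs(cv2.resize(np.vstack([a,b]),None,fx=1.66,fy=1.66),alpha=1.6))
E
```

```text
time: 40.13
eef_pos: [0.5212, 0.1438, 0.1248]
ee_rot: [-179.5, -0.0, 6.8]
force: [-2.1, 22.9, -1.5]
gripper_width: 0.0001
gripper_force: 12.2
time: 40.72
eef_pos: [0.5099, 0.2385, 0.1946]
ee_rot: [180.0, 0.0, 6.8]
force: [-0.1, -0.2, -0.1]
gripper_width: 0.0004
gripper_force: 0.0
top handle t [-79.2 -73.5 -68. ] 197
scene handle t [-79.6 -73.7 -67.8] 125Traceback (most recent call last):
  File "but.py", line 5, in <module>
    print(n,k.sum(),'z',np.percentile(z[k],[5,50,95]).round(1),'s',np.percentile(s[k],[2,50,98]).round(1),'t',np.percentile(t[k],[2,50,98]).round(1))
                        ~~~~~~~~~~~~~^^^^^^^^^^^^^^^^
    return _quantile_unchecked(
        a, q, axis, out, overwrite_input, method, keepdims, weights)
    return _ureduce(a,
                    func=_quantile_ureduce_func,
    ...<5 lines>...
                    overwrite_input=overwrite_input,
                    method=method)
    r = func(a, **kwargs)
    result = _quantile(arr,
                       quantiles=q,
    ...<2 lines>...
                       out=out,
                       weights=wgt)
    slices_having_nans = np.isnan(arr[-1, ...])
                                  ~~~^^^^^^^^^
IndexError: index -1 is out of bounds for axis 0 with size 0
```

View pics/tb8.png

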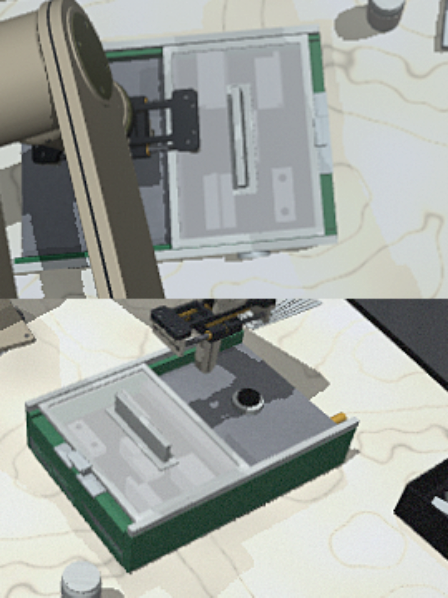

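The guard is shut against its stop and the catch is engaged. The button shows in the scene view at full-picture (379,170). I'll move aside and measure it from both views.

```bash
python3 jog.py '[[0,0.04,0,0,0,0],[0,0.08,0,0,0,0],[0,0.12,0,0,0,0],[0,0.16,0,0,0,0],[0,0.2,0,0,0,0],[0,0.24,0,0,0,0],[0,0.28,0,0,0,0],[0,0.32,0,0,0,0],[0,0.36,0,0,0,0],[0,0.38,0,0,0,0],[0,0.38,0,0,0,0]]'; cat > but.py <<'E'
from go import *
M=O+.036*F
for n in ('top','scene'):
    d=cam(n); X=cloud(d); D=X[...,:2]-O; s=D@E*1000; t=D@F*1000; z=X[...,2]*1000
    g=d['color'].astype(int).max(2); b=(abs(s)<130)&(t>45)&(t<235)
    k=b&(z>84)&(z<100); print(n,'high',k.sum(),[np.percentile(a[k],[3,50,97]).round(1) for a in (s,t,z)] if k.sum() else '')
    k=b&(g<40)&(z>75); 
    l=cv2.connectedComponentsWithStats(k.astype(np.uint8))
    for i in range(1,l[0]):
        if l[2][i,4]>25: print(n,'dark px',l[3][i],l[2][i],'ray z=.09',(ray(d,l[3][i],.09)[0]).round(4))
    cv2.imwrite(f'pics/b_{n}.png',d['color'])
E
python3 but.py
```

```text
time: 41.88
eef_pos: [0.5542, -0.1445, 0.1944]
ee_rot: [179.9, 0.0, 6.4]
force: [-0.5, -1.2, 0.2]
gripper_width: 0.0006
gripper_force: 0.0
top high 225 [array([-18.8,  -1. ,  16.8]), array([136.8, 154.1, 172.4]), array([84.4, 90.7, 94.3])]
top dark px [132.61691542 242.4079602 ] [125 235  16  16 201] ray z=.09 [0.4966 0.3498 0.09  ]
scene high 117 [array([-17.6,  -0.3,  17.6]), array([136.4, 152.8, 171.9]), array([84.4, 89.7, 92.9])]
scene dark px [379.44444444 168.72222222] [373 164  14  10 108] ray z=.09 [0.498  0.3494 0.09  ]
```

```bash
python3 jog.py '[[0,-0.4,0,0,0,0],[0,-0.4,0,0,0,0],[0,-0.4,0,0,0,0],[0,-0.4,0,0,0,0],[0,-0.4,0,0,0,0],[0,-0.4,0,0,0,0],[0,-0.4,0,0,0,0],[0,-0.4,0,0,0,0],[0,-0.4,0,0,0,0],[0,-0.4,0,0,0,0],[0,-0.4,0,0,0,0]]'; python3 jog.py '[[0,-0.04,0,0,0,0],[0,-0.08,0,0,0,0],[0,-0.097,0,0,0,0],[0,-0.097,0,0,0,0],[0,-0.097,0,0,0,0],[0,-0.097,0,0,0,0]]'; python3 go.py .497 .3497 .096 6.7
```

```text
time: 42.9
eef_pos: [0.5052, 0.264, 0.1947]
ee_rot: [-179.9, 0.0, 7.1]
force: [0.7, 0.3, -0.9]
gripper_width: 0.0004
gripper_force: 0.0
time: 43.4
eef_pos: [0.496, 0.3537, 0.1945]
ee_rot: [180.0, 0.0, 6.8]
force: [0.2, 0.1, 0.1]
gripper_width: 0.0005
gripper_force: 0.0
shift [0.0006 0.004  0.0985] rot [0.04 0.02 0.07] |d| 0.099 rows 3
```

```bash
python3 jog.py '[[0.001,0.004,0.03,0,0,0],[0.001,0.004,0.06,0,0,0],[0.001,0.004,0.085,0,0,0],[0.001,0.004,0.095,0,0,0],[0.001,0.004,0.098,0,0,0],[0.001,0.004,0.098,0,0,0],[0.001,0.004,0.098,0,0,0]]'; python3 jog.py '[[0,0,0.002,0,0,0],[0,0,0.004,0,0,0],[0,0,0.006,0,0,0],[0,0,0.008,0,0,0],[0,0,0.01,0,0,0],[0,0,0.01,0,0,0]]';  python3 jog.py '[[0,0,0.001,0,0,0],[0,0,0.002,0,0,0],[0,0,0.002,0,0,0]]'
```

```text
time: 43.98
eef_pos: [0.499, 0.3506, 0.0985]
ee_rot: [-179.9, -0.1, 6.7]
force: [0.2, 0.0, 1.1]
gripper_width: 0.0006
gripper_force: 0.0
time: 44.48
eef_pos: [0.4982, 0.3508, 0.0868]
ee_rot: [-180.0, -0.1, 6.7]
force: [0.5, 1.3, 3.7]
gripper_width: 0.0004
gripper_force: 1.7
time: 44.73
eef_pos: [0.4982, 0.3508, 0.085]
ee_rot: [-180.0, -0.1, 6.7]
force: [0.6, 1.4, 3.7]
gripper_width: 0.0006
gripper_force: 2.2
```

```bash
python3 jog.py '[[0,0,0.001,0,0,0],[0,0,0.002,0,0,0],[0,0,0.002,0,0,0]]'; python3 jog.py '[[0,0,0.001,0,0,0],[0,0,0.002,0,0,0],[0,0,0.002,0,0,0]]'
```

```text
time: 44.98
eef_pos: [0.4983, 0.3508, 0.0842]
ee_rot: [-180.0, -0.1, 6.7]
force: [-2.2, -1.3, 13.1]
gripper_width: 0.0003
gripper_force: 6.1
time: 45.23
eef_pos: [0.4984, 0.3509, 0.084]
ee_rot: [-180.0, -0.1, 6.8]
force: [-7.6, -5.3, 25.2]
gripper_width: 0.0005
gripper_force: 12.3
```

The button is bottomed at 84 mm and 25 N. Release, retreat and check.

```bash
python3 jog.py '[[0,0,-0.01,0,0,0],[0,0,-0.03,0,0,0],[0,0,-0.07,0,0,0],[0,0,-0.11,0,0,0],[0,0,-0.12,0,0,0],[0,0,-0.12,0,0,0]]'; python3 jog.py '[[0,0.04,0,0,0,0],[0,0.08,0,0,0,0],[0,0.12,0,0,0,0],[0,0.16,0,0,0,0],[0,0.2,0,0,0,0],[0,0.24,0,0,0,0],[0,0.28,0,0,0,0],[0,0.32,0,0,0,0],[0,0.36,0,0,0,0],[0,0.4,0,0,0,0],[0,0.44,0,0,0,0],[0,0.44,0,0,0,0]]'; python3 jog.py '[[0,0.04,0,0,0,0],[0,0.08,0,0,0,0],[0,0.1,0,0,0,0],[0,0.1,0,0,0,0],[0,0.1,0,0,0,0]]'; python3 but.py; python3 hd.py; python3 find.py; python3 - <<'E'
from h import *
a=cam('top')['color']; b=cam('scene')['color']
cv2.imwrite('pics/fin.png',cv2.convertScaleAbs(cv2.resize(np.vstack([a,b]),None,fx=.71,fy=.71,interpolation=cv2.INTER_AREA),alpha=1.5))
E
```

```text
time: 45.73
eef_pos: [0.4998, 0.3516, 0.2054]
ee_rot: [-179.8, -0.4, 6.7]
force: [0.2, -0.2, 0.2]
gripper_width: 0.0009
gripper_force: 0.0
time: 46.73
eef_pos: [0.5482, -0.0929, 0.1981]
ee_rot: [179.9, 0.2, 6.4]
force: [-0.2, 0.3, -0.5]
gripper_width: 0.0007
gripper_force: 0.0
time: 47.15
eef_pos: [0.5601, -0.1859, 0.1983]
ee_rot: [-179.9, 0.2, 6.6]
force: [0.3, 0.0, 0.3]
gripper_width: 0.0009
gripper_force: 0.0
top high 227 [array([-18.9,  -0.6,  17.7]), array([136.6, 154. , 171.6]), array([84.4, 90.4, 94.3])]
top dark px [132.58 242.4 ] [125 235  16  16 200] ray z=.09 [0.4966 0.3499 0.09  ]
scene high 115 [array([-18.8,   0.6,  17.3]), array([137.3, 153.9, 170.7]), array([84.8, 89.1, 92.6])]
scene dark px [379.3853211  168.73394495] [373 164  14  10 109] ray z=.09 [0.4979 0.3492 0.09  ]
top handle t [-79.1 -73.6 -68.1] 198
scene handle t [-79.4 -74.6 -67.3] 129
```

View pics/fin.png

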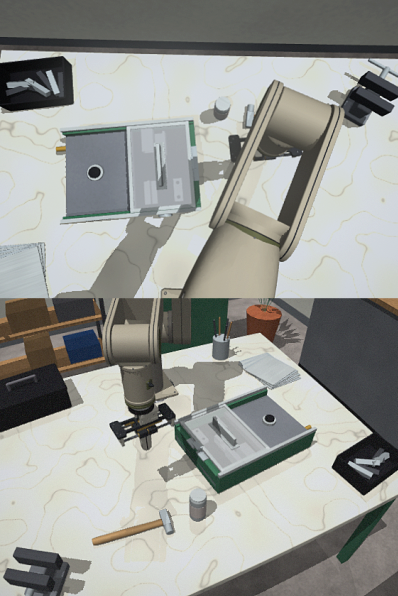

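The guard is shut, the button is back up at 90 mm, the bench has no parts left on it, and the hammer and can stand where they were. Handing in.

```bash
python3 -c "
from workcell import manip, cams, order, telemetry
print(order.hand_in())"
```

```text
the job is handed in; nothing more can be done
None
```

The job is handed in, with no verdict returned: all five parts found on the bench (tube, angle, tee, bar, step; no channel was there) lie in the tub, the guard is shut on its catch, the start button was pressed fully and released, and the hammer and spray can were left alone, in about 47 s of robot time.

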